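Feel out the fixture slot, then show the stylus tip

ROBOT

A 6-joint arm with a two-finger parallel gripper is mounted at the origin on the work surface. World frame = base frame: x ahead of the robot, y to its left, z up, the work surface at z = 0. Lengths are in m, angles in rad, forces in N, time in s.
With the tool pointing down it reaches from about 0.35 to 0.725 m from the base axis. Payload 6 kg.
Tool frame: the origin (TCP) lies midway between the tips of the shut fingers; the grasp point (between the pads) lies 19 mm behind it; z points along the fingers, y is the line along which they close (so a half turn about z gives the same grasp; the last joint's range is limited). The gripper opens to 85 mm and grips with 20 to 120 N. Pads are 22 mm wide; open, the fingers measure 114 mm over their backs; the gripper's body (76 mm by 85 mm) begins 54 mm behind the grasp point. The pads swing forward as they close: fully open they stand 13 mm farther back than shut.
Start: joints at [-0.816, 0.04, 0.085, 0, -1.615, -0.334], TCP at [0.245, -0.548, 0.231] pointing down, gripper open.
Joint ranges: [-2.56, 2.56], [-1.29, 2.01], [-1.08, 1.49], [-3.29, 1.98], [-2.81, -0.18], [-2.99, 2.99]. Speed limits (rad/s): [2.57, 2.57, 3.01, 3.14, 3.14, 3.14].

INTERFACE

Orientations are given as a 3x3 rotation matrix whose columns are the frame's x, y, z axes.
In Python, from workcell import * gives the robot as it stands.
- The arm moves only by the tool drive_effector, called in YAML: its name, and indented under it one key for each argument. Schema: {"type":"object","properties":{"offsets":{"type":"object","properties":{"deltas":{"type":"array","items":{"type":"array","items":{"type":"number"},"minItems":7,"maxItems":7},"minItems":1,"maxItems":10}},"additionalProperties":false,"required":["deltas"]},"only":{"type":"string"},"quiet":{"type":"boolean"},"lines":{"type":"string"}},"required":["offsets"],"additionalProperties":false}. offsets is an object whose key "deltas" holds a list of rows, 1 to 10 of them, each of 7 numbers: the finger opening in m, then dx, dy, dz in a scale on which 1.0 is 0.75 m, then a rotation vector rx, ry, rz in shares of pi/2 rad (1.0 is pi/2 rad); each row shifts and turns the commanded pose from where the row before left it, along the tool's axes as they then stand; what a row does not reach is not made up. A row lasts 1/12 s, in which the tool goes at most 0.0417 m and 0.125 rad, less where a joint would pass 70% of its speed; a pose out of reach is approached as far as the arm can. The fingers move at their own pace and stop on an object; the grip force is fixed at half the most. Time passes only in rows, so rows that do not move let the fingers close. The tool returns the time, the measured TCP pose, the force, the opening and the grip force at its end. only (a regular expression) keeps the lines of the reply that match it, lines (a string "A,B") keeps lines A to B, and quiet returns only ok. Shift and turn numbers lie between -1 and 1, and a call with a number outside is refused. Input that does not fit is refused with a message, and nothing moves.
- read_state(): the state, without advancing time (a new reading comes with each control period).
- read_camera(name): name is "scene" or "side" or "wrist"; returns a dict with "frame" (400x640x3 uint8, red, green, blue), "intrinsics" (3x3 intrinsics, pixels), "T" (4x4, takes a point from camera to world coordinates); the wrist camera has in their place "hand_eye" (4x4, takes a point from camera to tool coordinates, whose origin is the TCP and whose axes are the flange's). Camera axes: x right, y up, looking along -z (the intrinsics and any distortion apply to the point x, -y, -z); pixel columns grow to the right and rows downward; lengths in m; the calibration is good to about 2 mm. A picture is of the moment at which its call begins: read the wrist's pose just before it. There is no depth.
- finish_job(): hands the job in; it is judged then, once.
The state is a dict: "time_s": time; "joints": joint angles; "qd": joint speeds; "tau": joint torques, N m; "eef_pos": TCP position; "tcp_rot": TCP orientation; "contact_force": force on the tool from outside, world axes, zero at the start; "ft_torque": the same for the moment, N m; "grip_width": finger opening in m; "grasp_force": force on a finger pad.
Only numpy, scipy, OpenCV 4.12 (cv2) and the standard library are available. Lean on these libraries where they do the work, as an engineer would, in place of code of your own. Each camera call takes 0.05 s, during which the arm holds its last target. There are 200 camera calls.

TASK

Draw the black-handled stylus up out of its stand, put its tip down into the square pocket of the aluminium plate and run it slowly (no more than about 4 cm a second) along the L-shaped slot, round the corner to the closed end, keeping the tip well down in the slot all the way and not pressing hard. Then lift it out and hold it up over the white inspection sheet, leaning about 45 degrees, with its tip at least 15 cm above the bench. Finish while still holding it there, still and touching nothing else, and leave the wire basket, the loose bracket and the steel ring where they are.

Things in the scene. Friction and masses are not known exactly. Their poses are not given: they have to be found in the camera images.
- stylus: Loose stylus, about 120 g, upright in the stand, pin end 5 mm above the bench. Origin at its pointed lower end, z along it to the handle's top. Steel pin 7 mm in diameter from 0 to 45 mm (lowest 4 mm tapered), then a round black handle 20 mm in diameter from 45 to 145 mm, resting on the stand. Any grip yaw; a grip 105 mm above the tip leaves room for the gripper's body.
- stylus_tip (a point): The stylus's pointed lower end (the same point as the origin of stylus).
- stand: Dark steel block, fixed, 60 x 60 x 50 mm high, with a vertical 11 mm bore through its middle in which the stylus's pin stands. Origin at the centre of its underside, on the bench. Stand and sheet may be on either side of the fixture (left or right).
- fixture: Fixed block 150 (x) x 110 (y) x 45 mm high: dark steel with a 12 mm aluminium top plate, in which an L-shaped slot 13 mm wide and 12 mm deep is cut, with a dark floor. Origin at the centre of its underside; its yaw varies. The slot runs from a 26 x 26 mm pocket (slot_start) along +x for 95 mm to slot_corner, then along -y for 55 mm to slot_end, 6.5 mm before the closed end wall.
- slot_start (a point): Centre of the square pocket where the slot begins, at the level of the plate's top face (45 mm above the bench); at (-50, 25, 45) mm in the fixture's frame.
- slot_corner (a point): Corner of the slot's centre line, at the level of the plate's top face; at (45, 25, 45) mm in the fixture's frame.
- slot_end (a point): Closed end of the slot on its centre line, at the level of the plate's top face; at (45, -30, 45) mm in the fixture's frame.
- sheet: White ruled inspection sheet, fixed flat on the bench, 210 (x) x 150 (y) x 3 mm. Origin at the centre of its underside.
- basket: Bystander: wire parts basket 130 x 110 x 80 mm with an upright bail to 150 mm, about 1.2 kg, at the robot's right. Origin at the centre of its underside.
- bracket: Bystander: loose flat L-shaped steel stamping 5 mm thick: a 90 x 30 mm bar along its x with a 30 x 40 mm leg to its +y. Origin at the underside, in the middle of the bar.
- ring: Bystander: steel ring 50 mm outside, 30 mm inside, 18 mm high. Origin at the centre of its underside.

How it is judged:
By the outcome, as a careful person would: the job done as asked, in the order asked, and still so for the second after the job is handed in, while the arm keeps its last pose, push and grip.
It also fails if it takes over 58 s, if anything falls off the work surface, if the arm or the gripper's body presses on something with over 40 N, if the wrist force passes 120 N, or if a joint passes its speed limit or range.

## Working session

There is one attempt and no reset: what is moved stays moved. The work goes in short steps, Python scripts to look and compute and a tool call to move; the robot and the scene stay as the last step left them, time stands still between calls to the robot, and variables do not carry over. Pictures are saved under pics/ and viewed, at most 13 in all, crops included, and the job is handed in when it is done.

```bash
mkdir -p pics; ls; python3 - <<'E'
from workcell import *
import cv2
s=read_state();print(s['time_s'],s['eef_pos'],s['tcp_rot'],s['grip_width'])
for n in ("scene","side"):
    c=read_camera(n);cv2.imwrite(f'pics/{n}0.png',c['frame'][:,:,::-1]);print(n,c['intrinsics'],c['T'],c.keys())
E
```

```text
pics
0.0 [ 0.24501619 -0.54732949  0.23027135] [[-9.12773929e-01 -4.08464248e-01 -8.43956452e-04]
 [-4.08465097e-01  9.12772616e-01  1.55451569e-03]
 [ 1.35376258e-04  1.76364815e-03 -9.99998436e-01]] 0.08526875436190064
scene [[404.18073442   0.         320.20182213]
 [  0.         404.18073442 204.45564449]
 [  0.           0.           1.        ]] [[ 8.85292871e-01 -3.49663003e-01  3.06581664e-01  8.30750986e-01]
 [ 4.65033904e-01  6.65615842e-01 -5.83694286e-01 -6.01699425e-01]
 [ 3.06848488e-05  6.59311258e-01  7.51870111e-01  8.51350819e-01]
 [ 0.00000000e+00  0.00000000e+00  0.00000000e+00  1.00000000e+00]] dict_keys(['frame', 'intrinsics', 'T'])
side [[411.33393109   0.         318.6167416 ]
 [  0.         411.33393109 205.72374116]
 [  0.           0.           1.        ]] [[-0.7592742   0.40272707 -0.51118842 -0.0124603 ]
 [-0.65062411 -0.48644783  0.58314386  0.58087451]
 [-0.01381868  0.7753576   0.63137123  0.70701522]
 [ 0.          0.          0.          1.        ]] dict_keys(['frame', 'intrinsics', 'T'])
```

View pics/scene0.png

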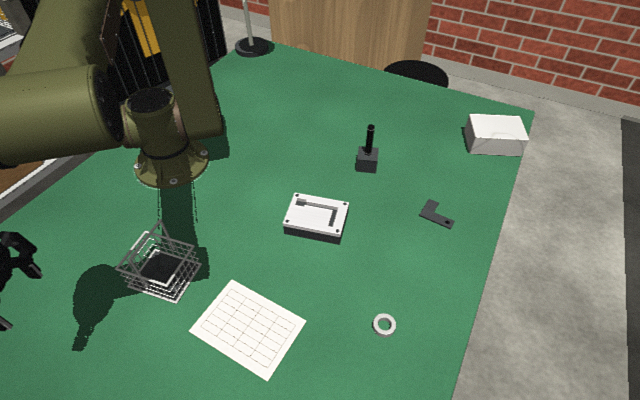

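View pics/side0.png

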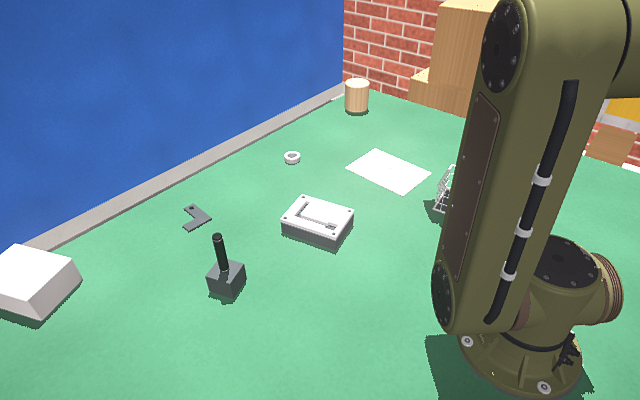

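The scene view shows the stylus top at about (370,127), the stand at (367,160), the fixture at (316,217), the sheet at (248,328), the basket at (160,265), the ring at (384,324) and the bracket at (437,213). In the side view the stylus top is at (217,237), the stand at (226,280) and the fixture at (318,221). Next I'll zoom in on the fixture and stylus.

```bash
cat > h.py <<'E'
from workcell import *
import cv2, numpy as np
from scipy.spatial.transform import Rotation as R
def ray(c,uv,T=None):
    T=c['T'] if T is None else T; K=c['intrinsics']
    d=np.array([(uv[0]-K[0,2])/K[0,0],-(uv[1]-K[1,2])/K[1,1],-1.])
    return T[:3,3],T[:3,:3]@d
def onz(c,uv,z,T=None):
    o,d=ray(c,uv,T); return o+d*(z-o[2])/d[2]
def proj(c,p,T=None):
    T=c['T'] if T is None else T; K=c['intrinsics']
    q=T[:3,:3].T@(np.asarray(p)-T[:3,3]); return K[0,2]+K[0,0]*q[0]/-q[2], K[1,2]+K[1,1]*q[1]/q[2]
def wristT(c,s):
    T=np.eye(4);T[:3,:3]=s['tcp_rot'];T[:3,3]=s['eef_pos'];return T@c['hand_eye']
E
python3 - <<'E'
from h import *
a=read_camera('scene');b=read_camera('side')
for n,c,l in (('scene',a,[('stylus',370,127,.15),('standtop',367,152,.05),('fix',316,213,.045),('sheet',248,328,.003),('basket',160,270,0),('ring',384,324,.01),('brk',437,213,0)]),('side',b,[('stylus',217,237,.15),('standtop',226,270,.05),('fix',318,214,.045),('sheet',389,171,.003)])):
    for k,u,v,z in l: print(n,k,onz(c,(u,v),z).round(3))
def crop(c,x,y,w=80,h=60,k=5):return cv2.resize(c['frame'][y:y+h,x:x+w],None,fx=k,fy=k,interpolation=cv2.INTER_CUBIC)
im=np.vstack([np.hstack([crop(a,276,186),crop(b,278,188)]),np.hstack([crop(a,330,118),crop(b,186,240-10)])])
im=im[:600];cv2.imwrite('pics/z1.png',im[:,:,::-1])
E
```

```text
scene stylus [0.534 0.26  0.15 ]
scene standtop [0.531 0.269 0.05 ]
scene fix [ 0.506 -0.007  0.045]
scene sheet [ 0.512 -0.337  0.003]
scene basket [ 0.235 -0.313  0.   ]
scene ring [ 0.774 -0.193  0.01 ]
scene brk [0.783 0.181 0.   ]
side stylus [0.529 0.268 0.15 ]
side standtop [0.53  0.265 0.05 ]
side fix [ 0.504 -0.005  0.045]
side sheet [ 0.502 -0.33   0.003]
```

View pics/z1.png

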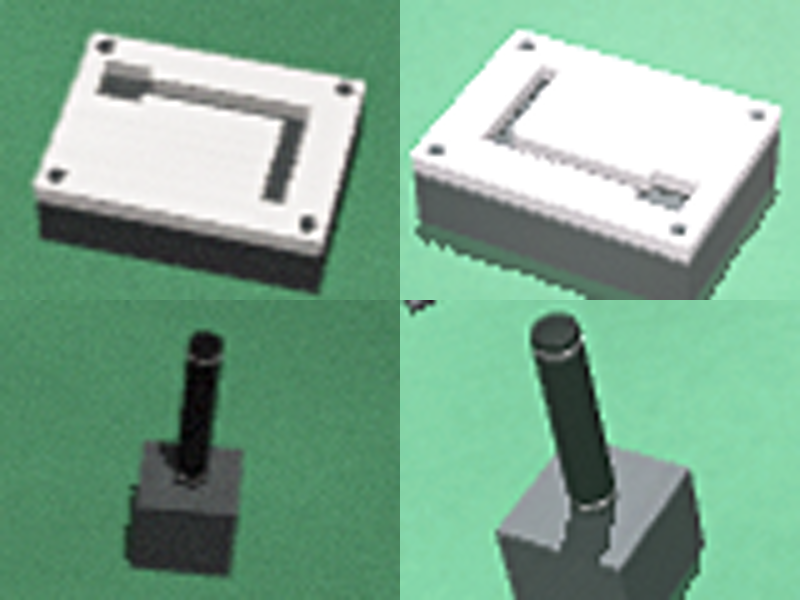

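The crops show the pocket at the scene crop's upper left and the slot running right and then down. The plate corners are at crop (95,33), (366,84), (322,243) and (35,186), and the stylus top is at scene (371,126) and side (217,236).

```bash
python3 - <<'E'
from h import *
from scipy.optimize import least_squares
a=read_camera('scene');b=read_camera('side')
M=np.array([[-75,55],[75,55],[75,-55],[-75,-55]])/1e3
A=np.array([[95,33],[366,84],[322,243],[35,186]])/5+[276,186]
B=np.array([[690-400,262],[413-400,155],[518-400,30],[781-400,106]])/5+[278,188]
def fit(cs):
    def f(p):
        c,s=np.cos(p[2]),np.sin(p[2]);r=[]
        for cam,U in cs:
            for m,u in zip(M,U):
                q=[p[0]+c*m[0]-s*m[1],p[1]+s*m[0]+c*m[1],.045]
                r+=list(np.array(proj(cam,q))-u)
        return r
    s=least_squares(f,[.5,0,.3]);return s.x,np.abs(s.fun).max()
print(fit([(a,A)]),fit([(b,B)]),fit([(a,A),(b,B)]))
print('top',onz(a,(371,126.2),.15),onz(b,(217.2,236.2),.15))
S=np.array([[147,143],[243,150],[238,213],[137,208]])/5+[330,118]
q=[onz(a,u,.05) for u in S];print('stand',np.mean(q,0),np.array(q).round(3))
print(read_state()['time_s'])
E
```

```text
(array([ 0.50731218, -0.00521846,  0.23776984]), np.float64(0.17075973118534193)) (array([ 0.50132837, -0.0014234 ,  0.24063427]), np.float64(2.378864592346389)) (array([ 0.50470351, -0.00366492,  0.23914543]), np.float64(3.513140957651842))
top [0.53523201 0.26459309 0.15      ] [0.53085477 0.26662433 0.15      ]
stand [0.53683107 0.26412432 0.05      ] [[0.501 0.281 0.05 ]
 [0.554 0.302 0.05 ]
 [0.573 0.249 0.05 ]
 [0.519 0.225 0.05 ]]
0.3
```

The manual's scale: shifts go in shares of 0.75 m and turns go in shares of pi/2 rad. Converting my numbers, 0.0294 m / 0.75 = 0.0392, -0.0236 m / 0.75 = -0.0315, 0.0915 rad / 1.5708 = 0.0583.

```bash
python3 - <<'E'
from h import *
c=read_camera('wrist');print(c['hand_eye'].round(4),c['intrinsics'].round(1))
E
```

```text
[[ 9.000e-04  9.617e-01  2.741e-01  7.040e-02]
 [ 1.000e+00 -8.000e-04 -5.000e-04 -1.300e-03]
 [-3.000e-04  2.741e-01 -9.617e-01 -1.424e-01]
 [ 0.000e+00  0.000e+00  0.000e+00  1.000e+00]] [[302.2   0.  320.9]
 [  0.  302.2 199.1]
 [  0.    0.    1. ]]
```

drive_effector:
  offsets: {"deltas":[[0.085, -0.0315, 0.0392, -0.0059, 0, 0, 0], [0.085, -0.0315, 0.0392, -0.0059, 0, 0, 0], [0.085, -0.0315, 0.0392, -0.0059, 0, 0, 0], [0.085, -0.0315, 0.0392, -0.0059, 0, 0, 0], [0.085, -0.0315, 0.0392, -0.0059, 0, 0, 0], [0.085, -0.0315, 0.0392, -0.0059, 0, 0, 0], [0.085, -0.0315, 0.0392, -0.0059, 0, 0, 0], [0.085, 0, 0, 0, 0, 0, 0.0583], [0.085, 0, 0, 0, 0, 0, 0.0583], [0.085, 0, 0, 0, 0, 0, 0]]}

```text
time_s: 1.18
eef_pos: [0.3122, -0.2915, 0.2625]
tcp_rot: [[-0.972, -0.235, 0.001], [-0.235, 0.972, -0.0], [-0.001, -0.001, -1.0]]
contact_force: [0.7, 0.4, 0.2]
grip_width: 0.0849
grasp_force: 0.0
```

To row units: 0.0293 m / 0.75 = 0.0391, -0.0274 m / 0.75 = -0.0365.

drive_effector:
  offsets: {"deltas":[[0.085, -0.0365, 0.0391, 0, 0, 0, 0], [0.085, -0.0365, 0.0391, 0, 0, 0, 0], [0.085, -0.0365, 0.0391, 0, 0, 0, 0], [0.085, -0.0365, 0.0391, 0, 0, 0, 0], [0.085, -0.0365, 0.0391, 0, 0, 0, 0], [0.085, -0.0365, 0.0391, 0, 0, 0, 0], [0.085, -0.0365, 0.0391, 0, 0, 0, 0], [0.085, -0.0365, 0.0391, 0, 0, 0, 0], [0.085, 0, 0, 0, 0, 0, 0], [0.085, 0, 0, 0, 0, 0, 0]]}

```text
time_s: 2.02
eef_pos: [0.4701, -0.0117, 0.261]
tcp_rot: [[-0.971, -0.24, -0.002], [-0.24, 0.971, -0.001], [0.003, -0.0, -1.0]]
contact_force: [-0.5, -0.7, -0.8]
grip_width: 0.0851
grasp_force: 0.0
```

```bash
python3 - <<'E'
from h import *
s=read_state();c=read_camera('wrist');T=wristT(c,s);np.save('T1.npy',T);print(s['eef_pos'].round(4))
cv2.imwrite('pics/w1full.png',c['frame'][:,:,::-1])
M=[(-50,25),(45,25),(45,-30),(-75,55),(75,55),(75,-55),(-75,-55)]
for m in M:
    q=R.from_euler('z',.238).apply([m[0]/1e3,m[1]/1e3,.045])+[.5055,-.004,0];print(m,np.round(proj(c,q,T),1))
E
```

```text
[ 0.4701 -0.0117  0.261 ]
(-50, 25) [342.3 162.8]
(45, 25) [340.5 236.8]
(45, -30) [297.4 236.6]
(-75, 55) [368.5 141.7]
(75, 55) [362.9 258.3]
(75, -55) [278.6 257.9]
(-75, -55) [274.4 141.2]
```

View pics/w1full.png

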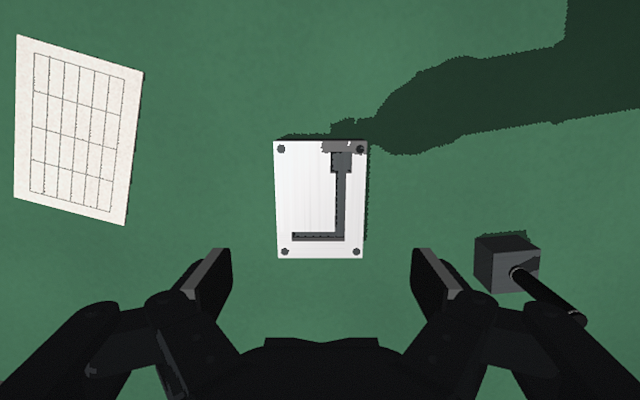

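The wrist view shows the plate corners at (274,140), (367,140), (363,258) and (278,258), with the pocket near (341,162). This agrees with the scene fit. I'll refine it with a mask fit.

```bash
cat > fit.py <<'E'
from h import *
from scipy.optimize import minimize
def fit(c,T,p0,ignore_shadow=True):
    K=4;x0,y0,x1,y1=240,110,400,290
    g=cv2.cvtColor(c['frame'],cv2.COLOR_RGB2GRAY)[y0:y1,x0:x1].astype(float)
    outer=[(-75,55),(75,55),(75,-55),(-75,-55)]
    slot=[(-63,38),(-37,38),(-37,31.5),(51.5,31.5),(51.5,-36.5),(38.5,-36.5),(38.5,18.5),(-37,18.5),(-37,12),(-63,12)]
    def mask(p):
        m=np.zeros(((y1-y0)*K,(x1-x0)*K),np.float32)
        for pts,v in ((outer,1),(slot,0)):
            q=[proj(c,R.from_euler('z',p[2]).apply([a/1e3,b/1e3,.045])+[p[0],p[1],0],T) for a,b in pts]
            q=((np.array(q)-[x0-.5,y0-.5])*K-.5)*256
            cv2.fillPoly(m,[np.round(q).astype(np.int32)],v,shift=8)
        return cv2.resize(m,None,fx=1/K,fy=1/K,interpolation=cv2.INTER_AREA)
    w=np.ones_like(g)
    if ignore_shadow: w[135-y0:152-y0,320-x0:372-x0]=0
    t=np.clip((g-90)/(215-90),0,1)
    f=lambda p:(w*(mask(p)-t)**2).sum()
    r=minimize(f,p0,method='Nelder-Mead',options=dict(initial_simplex=np.array(p0)+np.array([[0,0,0],[.004,0,0],[0,.004,0],[0,0,.03]]),xatol=1e-5,fatol=1e-3))
    return r.x,r.fun
E
python3 - <<'E'
from fit import *
s=read_state();c=read_camera('wrist');T=wristT(c,s)
p,f=fit(c,T,[.5055,-.004,.238]);print(p,f,s['eef_pos'])
for m in [(-50,25),(45,25),(45,-30)]: print(m,(R.from_euler('z',p[2]).apply([m[0]/1e3,m[1]/1e3,0])+[p[0],p[1],0]).round(4))
a=read_camera('side');print(onz(c,(79,130),.003,T))
E
```

```text
[ 0.50533222 -0.00595705  0.24005458] 290.558611 [ 0.46976958 -0.01283153  0.26160447]
(-50, 25) [0.4508 0.0064 0.    ]
(45, 25) [0.5431 0.029  0.    ]
(45, -30) [ 0.5562 -0.0244  0.    ]
[ 0.49701792 -0.3302451   0.003     ]
```

To row units: 0.0318 m / 0.75 = 0.0424, -0.0159 m / 0.75 = -0.0212.

drive_effector:
  offsets: {"deltas":[[0.085, -0.0212, 0.0424, 0, 0, 0, 0], [0.085, -0.0212, 0.0424, 0, 0, 0, 0], [0.085, -0.0212, 0.0424, 0, 0, 0, 0], [0.085, -0.0212, 0.0424, 0, 0, 0, 0], [0.085, -0.0212, 0.0424, 0, 0, 0, 0], [0.085, -0.0212, 0.0424, 0, 0, 0, 0], [0.085, -0.0212, 0.0424, 0, 0, 0, 0], [0.085, -0.0212, 0.0424, 0, 0, 0, 0], [0.085, 0, 0, 0, 0, 0, 0], [0.085, 0, 0, 0, 0, 0, 0]]}

```text
time_s: 3.0
eef_pos: [0.5336, 0.2644, 0.2611]
tcp_rot: [[-0.972, -0.236, -0.001], [-0.236, 0.972, -0.001], [0.002, -0.001, -1.0]]
contact_force: [-0.0, -0.6, 0.1]
grip_width: 0.0852
grasp_force: 0.0
```

```bash
python3 - <<'E'
from h import *
s=read_state();c=read_camera('wrist');T=wristT(c,s);np.save('T2.npy',T);print(s['eef_pos'].round(4))
cv2.imwrite('pics/w2.png',cv2.resize(c['frame'][140:340,200:460],None,fx=3,fy=3,interpolation=cv2.INTER_CUBIC)[:,:,::-1])
for z in (.05,.15): print(proj(c,[.533,.265,z],T))
E
```

```text
[0.5336 0.2644 0.2611]
(np.float64(322.73003643825575), np.float64(174.31529170453842))
(np.float64(323.3332721672022), np.float64(196.55587188197387))
```

View pics/w2.png

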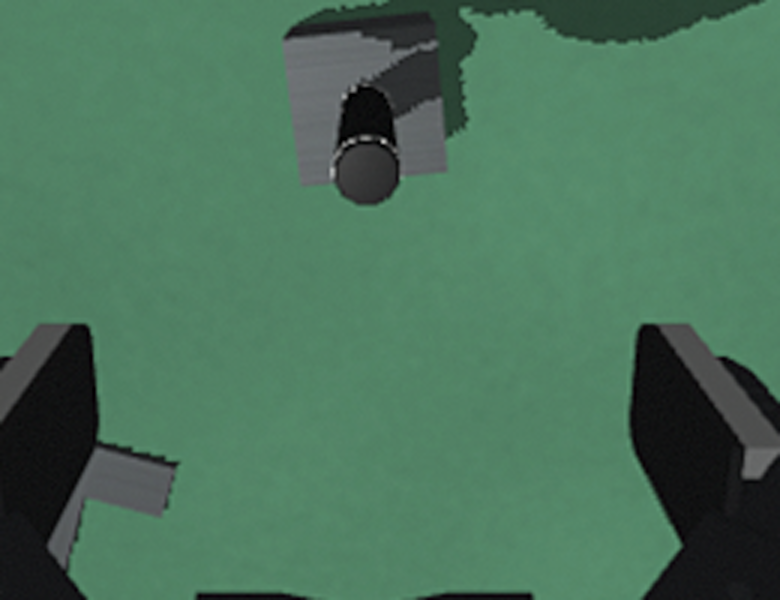

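The stylus top is centred at (322,197), within 1 px of where I predicted, so the tool is centred over it. I'll descend 0.170 m and close the gripper.

To row units: 0.03 m / 0.75 = 0.04, 0.02 m / 0.75 = 0.0267.

drive_effector:
  offsets: {"deltas":[[0.085, 0, 0, 0.04, 0, 0, 0], [0.085, 0, 0, 0.04, 0, 0, 0], [0.085, 0, 0, 0.04, 0, 0, 0], [0.085, 0, 0, 0.04, 0, 0, 0], [0.085, 0, 0, 0.04, 0, 0, 0], [0.085, 0, 0, 0.0267, 0, 0, 0], [0.085, 0, 0, 0, 0, 0, 0], [0.085, 0, 0, 0, 0, 0, 0]]}

```text
time_s: 3.72
eef_pos: [0.5335, 0.2626, 0.0927]
tcp_rot: [[-0.972, -0.234, 0.0], [-0.234, 0.972, -0.001], [0.0, -0.001, -1.0]]
contact_force: [-0.1, -0.5, 1.7]
grip_width: 0.085
grasp_force: 0.0
```

drive_effector:
  offsets: {"deltas":[[0, 0, 0, 0, 0, 0, 0], [0, 0, 0, 0, 0, 0, 0], [0, 0, 0, 0, 0, 0, 0], [0, 0, 0, 0, 0, 0, 0], [0, 0, 0, 0, 0, 0, 0], [0, 0, 0, 0, 0, 0, 0], [0, 0, 0, 0, 0, 0, 0], [0, 0, 0, 0, 0, 0, 0], [0, 0, 0, 0, 0, 0, 0], [0, 0, 0, 0, 0, 0, 0]]}

```text
time_s: 4.55
eef_pos: [0.5336, 0.2646, 0.0928]
tcp_rot: [[-0.972, -0.236, 0.001], [-0.236, 0.972, 0.001], [-0.001, 0.0, -1.0]]
contact_force: [-1.3, 1.5, 5.3]
grip_width: 0.019
grasp_force: 58.4
```

To row units: -0.02 m / 0.75 = -0.0267, -0.015 m / 0.75 = -0.02.

drive_effector:
  offsets: {"deltas":[[0, 0, 0, -0.0133, 0, 0, 0], [0, 0, 0, -0.0133, 0, 0, 0], [0, 0, 0, -0.0133, 0, 0, 0], [0, 0, 0, -0.02, 0, 0, 0], [0, 0, 0, -0.02, 0, 0, 0], [0, 0, 0, -0.0267, 0, 0, 0], [0, 0, 0, -0.0267, 0, 0, 0], [0, 0, 0, 0, 0, 0, 0], [0, 0, 0, 0, 0, 0, 0]]}

```text
time_s: 5.3
eef_pos: [0.5338, 0.2647, 0.1941]
tcp_rot: [[-0.972, -0.235, 0.002], [-0.235, 0.972, 0.002], [-0.003, 0.002, -1.0]]
contact_force: [-0.7, 0.0, -1.2]
grip_width: 0.0184
grasp_force: 58.5
```

```bash
python3 - <<'E'
from h import *
s=read_state();c=read_camera('wrist');T=wristT(c,s);np.save('T3.npy',T);print(s['eef_pos'].round(4),s['grip_width'],s['contact_force'])
tip=s['eef_pos']+s['tcp_rot']@[0,0,.0875];u=np.array(proj(c,tip,T));print(tip,u)
a=read_camera('side');b=read_camera('scene')
ua=np.array(proj(a,tip));ub=np.array(proj(b,tip));print(ua,ub)
def cr(c,u,w=65,h=50,k=6):
    x,y=(np.round(u)-[w//2,h//2]).astype(int);print(x,y);return cv2.resize(c['frame'][y:y+h,x:x+w],(390,300),interpolation=cv2.INTER_CUBIC)
im=np.vstack([np.hstack([cr(c,u),cr(a,ua)]),np.hstack([cr(b,ub),cv2.resize(c['frame'],(390,300))])])
cv2.imwrite('pics/w3.png',im[:,:,::-1])
E
```

```text
[0.5338 0.2647 0.1941] 0.018440381997136907 [-0.69031987  0.0385569  -1.23901386]
[0.53403141 0.26485492 0.10656399] [322.51962467 204.77436441]
[220.49743366 250.505606  ] [369.21365808 138.24335598]
291 180
188 226
337 113
```

View pics/w3.png

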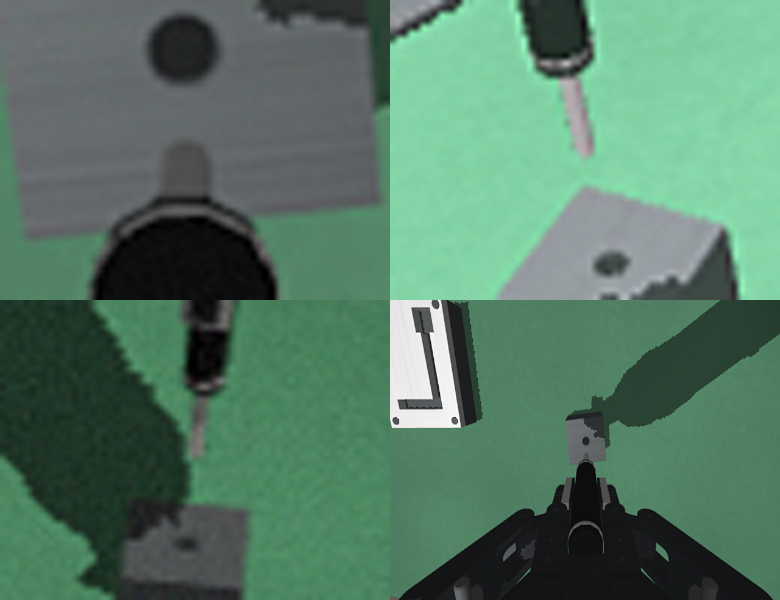

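The wrist crop shows the pin end at about (322,204), within 1 px of the predicted tip, so the stylus sits straight in the grip. Now I'll move over the pocket.

To row units: -0.0257 m / 0.75 = -0.0343, 0.0157 m / 0.75 = 0.0209.

drive_effector:
  offsets: {"deltas":[[0, 0.0209, -0.0343, 0, 0, 0, 0], [0, 0.0209, -0.0343, 0, 0, 0, 0], [0, 0.0209, -0.0343, 0, 0, 0, 0], [0, 0.0209, -0.0343, 0, 0, 0, 0], [0, 0.0209, -0.0343, 0, 0, 0, 0], [0, 0.0209, -0.0343, 0, 0, 0, 0], [0, 0.0209, -0.0343, 0.0173, 0, 0, 0], [0, 0.0209, -0.0343, 0.0173, 0, 0, 0], [0, 0.0209, -0.0343, 0.0173, 0, 0, 0], [0, 0, 0, 0, 0, 0, 0]]}

```text
time_s: 6.28
eef_pos: [0.4477, 0.0028, 0.1497]
tcp_rot: [[-0.973, -0.233, -0.005], [-0.233, 0.973, -0.001], [0.005, -0.0, -1.0]]
contact_force: [0.1, 0.1, -1.2]
grip_width: 0.0188
grasp_force: 58.7
```

drive_effector:
  offsets: {"deltas":[[0, 0, 0, 0, 0, 0, 0], [0, 0, 0, 0, 0, 0, 0]]}

```text
time_s: 6.45
eef_pos: [0.4504, 0.0062, 0.1529]
tcp_rot: [[-0.972, -0.235, -0.0], [-0.235, 0.972, -0.0], [0.0, -0.0, -1.0]]
contact_force: [0.1, -0.1, -0.6]
grip_width: 0.0184
grasp_force: 58.7
```

```bash
python3 - <<'E'
from h import *
s=read_state();c=read_camera('wrist');T=wristT(c,s);print(s['eef_pos'].round(4))
tip=s['eef_pos']+s['tcp_rot']@[0,0,.0875];u=np.array(proj(c,tip,T));print(tip,u)
for m in [(-50,25),(45,25),(45,-30),(75,55),(75,-55),(-75,-55),(-75,55)]:
    q=R.from_euler('z',.24).apply([m[0]/1e3,m[1]/1e3,.045])+[.5053,-.006,0];print(m,np.round(proj(c,q,T),1))
cv2.imwrite('pics/w4.png',cv2.resize(c['frame'][110:300,210:410],(800,760),interpolation=cv2.INTER_CUBIC)[:600,:,::-1])
E
```

```text
[0.4504 0.0062 0.1529]
[0.45040612 0.00617954 0.06535664] [322.52023989 204.77424729]
(-50, 25) [322.5 198.3]
(45, 25) [322.6 295. ]
(45, -30) [264.5 295.1]
(75, 55) [353.4 321.9]
(75, -55) [240.4 322.1]
(-75, -55) [227.  169.8]
(-75, 55) [358.3 169.6]
```

View pics/w4.png

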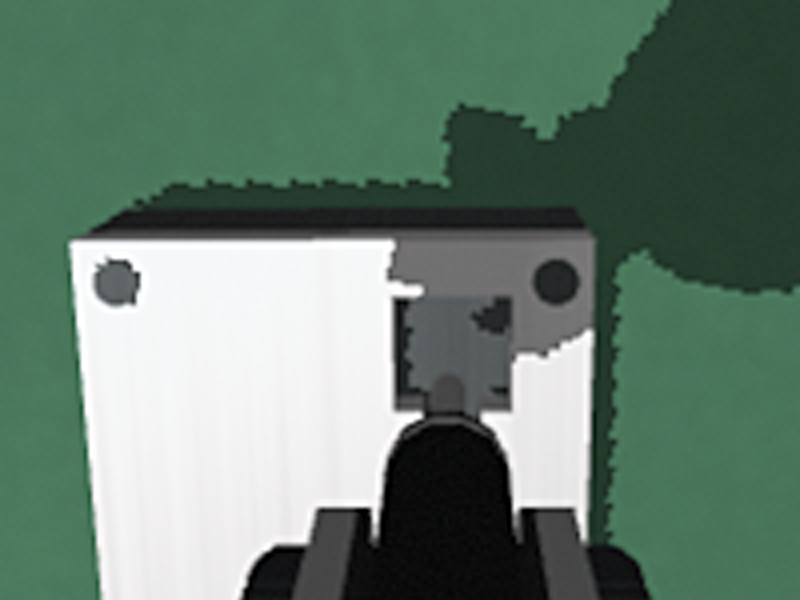

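The pocket centre is at about (323.2,198.5) and the tip at about (322,203.5), so the tip should shift about 0.8 mm in +y. Then I'll descend gently.

To row units: 0.006 m / 0.75 = 0.008, 0.005 m / 0.75 = 0.0067.

drive_effector:
  offsets: {"deltas":[[0, 0, 0.0011, 0.0053, 0, 0, 0], [0, 0, 0, 0.008, 0, 0, 0], [0, 0, 0, 0.008, 0, 0, 0], [0, 0, 0, 0.0067, 0, 0, 0], [0, 0, 0, 0.0053, 0, 0, 0], [0, 0, 0, 0.0027, 0, 0, 0], [0, 0, 0, 0.0013, 0, 0, 0], [0, 0, 0, 0, 0, 0, 0], [0, 0, 0, 0, 0, 0, 0], [0, 0, 0, 0, 0, 0, 0]]}

```text
time_s: 7.33
eef_pos: [0.4505, 0.0071, 0.1254]
tcp_rot: [[-0.972, -0.236, 0.0], [-0.236, 0.972, 0.0], [-0.001, 0.0, -1.0]]
contact_force: [0.9, -0.2, -0.7]
grip_width: 0.0187
grasp_force: 58.7
```

To row units: 0.001 m / 0.75 = 0.0013.

drive_effector:
  offsets: {"deltas":[[0, 0, 0, 0.0013, 0, 0, 0], [0, 0, 0, 0, 0, 0, 0], [0, 0, 0, 0, 0, 0, 0]]}

```text
time_s: 7.58
eef_pos: [0.4503, 0.007, 0.1241]
tcp_rot: [[-0.972, -0.236, -0.0], [-0.236, 0.972, 0.0], [-0.0, 0.0, -1.0]]
contact_force: [0.5, 0.1, -1.2]
grip_width: 0.0185
grasp_force: 58.7
```

drive_effector:
  offsets: {"deltas":[[0, 0, 0, 0.0013, 0, 0, 0], [0, 0, 0, 0, 0, 0, 0], [0, 0, 0, 0, 0, 0, 0]]}

```text
time_s: 7.83
eef_pos: [0.4502, 0.007, 0.123]
tcp_rot: [[-0.972, -0.236, -0.0], [-0.236, 0.972, 0.0], [0.0, 0.0, -1.0]]
contact_force: [-0.8, 0.1, -1.7]
grip_width: 0.0186
grasp_force: 58.7
```

drive_effector:
  offsets: {"deltas":[[0, -0.0033, 0, 0, 0, 0, 0], [0, -0.0033, 0, 0, 0, 0, 0], [0, -0.0033, 0, 0, 0, 0, 0], [0, -0.0033, 0, 0, 0, 0, 0], [0, -0.0033, 0, 0, 0, 0, 0], [0, -0.0033, 0, 0, 0, 0, 0], [0, -0.0033, 0, 0, 0, 0, 0], [0, -0.0033, 0, 0, 0, 0, 0], [0, -0.0033, 0, 0, 0, 0, 0], [0, -0.0033, 0, 0, 0, 0, 0]]}

```text
time_s: 8.67
eef_pos: [0.4748, 0.013, 0.1231]
tcp_rot: [[-0.972, -0.236, -0.0], [-0.236, 0.972, 0.0], [0.0, 0.0, -1.0]]
contact_force: [0.1, -0.3, -0.2]
grip_width: 0.0189
grasp_force: 58.7
```

To row units: -0.0025 m / 0.75 = -0.0033.

drive_effector:
  offsets: {"deltas":[[0, -0.0033, 0, 0, 0, 0, 0], [0, -0.0033, 0, 0, 0, 0, 0], [0, -0.0033, 0, 0, 0, 0, 0], [0, -0.0033, 0, 0, 0, 0, 0], [0, -0.0033, 0, 0, 0, 0, 0], [0, -0.0033, 0, 0, 0, 0, 0], [0, 0, 0, 0, 0, 0, 0], [0, 0, 0, 0, 0, 0, 0]]}

```text
time_s: 9.33
eef_pos: [0.4892, 0.0165, 0.123]
tcp_rot: [[-0.972, -0.235, -0.0], [-0.235, 0.972, -0.0], [0.0, 0.0, -1.0]]
contact_force: [-0.5, 0.3, -0.4]
grip_width: 0.0189
grasp_force: 58.7
```

```bash
python3 - <<'E'
from h import *
s=read_state();c=read_camera('wrist');T=wristT(c,s);print(s['eef_pos'].round(4),s['contact_force'].round(2))
tip=s['eef_pos']+s['tcp_rot']@[0,0,.0875];print(tip,proj(c,tip,T))
q=R.from_euler('z',.24).inv().apply(tip-[.5053,-.006,0]);print('fixture coords',q)
cv2.imwrite('pics/w5.png',cv2.resize(c['frame'][100:250,220:420],(800,600),interpolation=cv2.INTER_CUBIC)[:,:,::-1])
E
```

```text
[0.4892 0.0165 0.123 ] [-0.52  0.27 -0.36]
[0.48917695 0.01644767 0.03550414] (np.float64(322.5198689488055), np.float64(204.77492905059606))
fixture coords [-0.01032507  0.02563677  0.03550414]
```

View pics/w5.png

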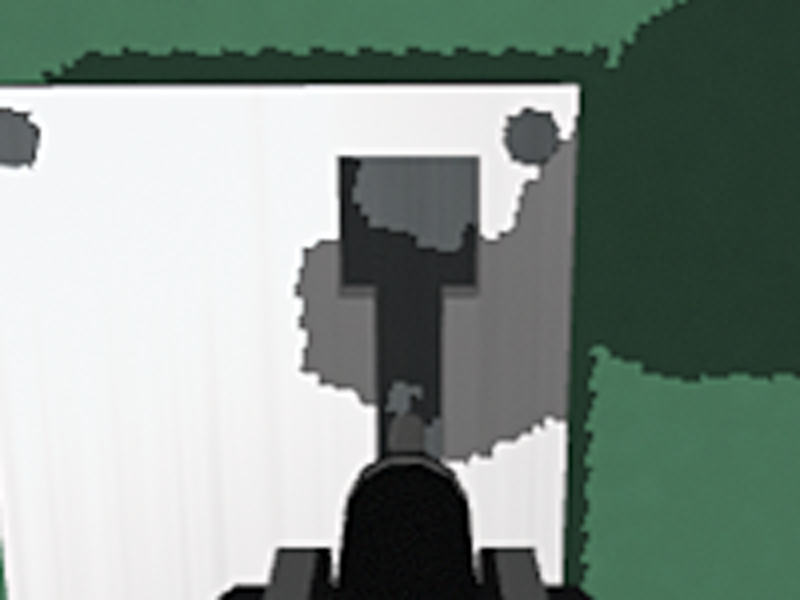

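The pin is in the slot at crop (405,415). The walls are at 377 and 441, so it is about 1 mm off centre, and no contact force shows. I'll add 0.5 mm in y and continue to the corner.

To row units: -0.0025 m / 0.75 = -0.0033, 0.0003 m / 0.75 = 0.0004.

drive_effector:
  offsets: {"deltas":[[0, -0.0033, 0.0004, 0, 0, 0, 0], [0, -0.0033, 0.0004, 0, 0, 0, 0], [0, -0.0033, 0, 0, 0, 0, 0], [0, -0.0033, 0, 0, 0, 0, 0], [0, -0.0033, 0, 0, 0, 0, 0], [0, -0.0033, 0, 0, 0, 0, 0], [0, -0.0033, 0, 0, 0, 0, 0], [0, -0.0033, 0, 0, 0, 0, 0], [0, -0.0033, 0, 0, 0, 0, 0], [0, -0.0033, 0, 0, 0, 0, 0]]}

```text
time_s: 10.22
eef_pos: [0.5136, 0.023, 0.1231]
tcp_rot: [[-0.972, -0.236, -0.0], [-0.236, 0.972, 0.0], [0.0, 0.0, -1.0]]
contact_force: [0.3, -0.3, -0.8]
grip_width: 0.0186
grasp_force: 58.7
```

To row units: -0.0025 m / 0.75 = -0.0033.

drive_effector:
  offsets: {"deltas":[[0, -0.0033, 0, 0, 0, 0, 0], [0, -0.0033, 0, 0, 0, 0, 0], [0, -0.0033, 0, 0, 0, 0, 0], [0, -0.0033, 0, 0, 0, 0, 0], [0, -0.0033, 0, 0, 0, 0, 0], [0, -0.0033, 0, 0, 0, 0, 0], [0, -0.0033, 0, 0, 0, 0, 0], [0, -0.0033, 0, 0, 0, 0, 0], [0, -0.0033, 0, 0, 0, 0, 0], [0, -0.0033, 0, 0, 0, 0, 0]]}

```text
time_s: 11.05
eef_pos: [0.5379, 0.0289, 0.1231]
tcp_rot: [[-0.972, -0.236, -0.0], [-0.236, 0.972, 0.0], [0.0, 0.0, -1.0]]
contact_force: [-0.2, 0.0, -1.4]
grip_width: 0.0191
grasp_force: 58.7
```

To row units: -0.0025 m / 0.75 = -0.0033, -0.002 m / 0.75 = -0.0027.

drive_effector:
  offsets: {"deltas":[[0, -0.0033, 0, 0, 0, 0, 0], [0, -0.0027, 0, 0, 0, 0, 0], [0, -0.0013, 0, 0, 0, 0, 0], [0, 0, 0, 0, 0, 0, 0], [0, 0, 0, 0, 0, 0, 0]]}

```text
time_s: 11.47
eef_pos: [0.543, 0.0301, 0.123]
tcp_rot: [[-0.972, -0.236, -0.0], [-0.236, 0.972, 0.0], [0.0, 0.0, -1.0]]
contact_force: [0.4, -0.1, -1.2]
grip_width: 0.0187
grasp_force: 58.7
```

```bash
python3 - <<'E'
from h import *
s=read_state();c=read_camera('wrist');a=read_camera('scene');T=wristT(c,s);print(s['eef_pos'].round(4),s['contact_force'].round(2))
tip=s['eef_pos']+s['tcp_rot']@[0,0,.0875]
q=R.from_euler('z',.24).inv().apply(tip-[.5053,-.006,0]);print('fixture coords',q)
cv2.imwrite('pics/w6.png',np.hstack([cv2.resize(c['frame'][100:250,250:390],(400,429)),cv2.resize(a['frame'][180:250,280:350],(400,429),interpolation=cv2.INTER_CUBIC)])[:,:,::-1])
E
```

```text
[0.543  0.0301 0.123 ] [ 0.37 -0.15 -1.15]
fixture coords [0.04514507 0.02615342 0.03553662]
```

View pics/w6.png

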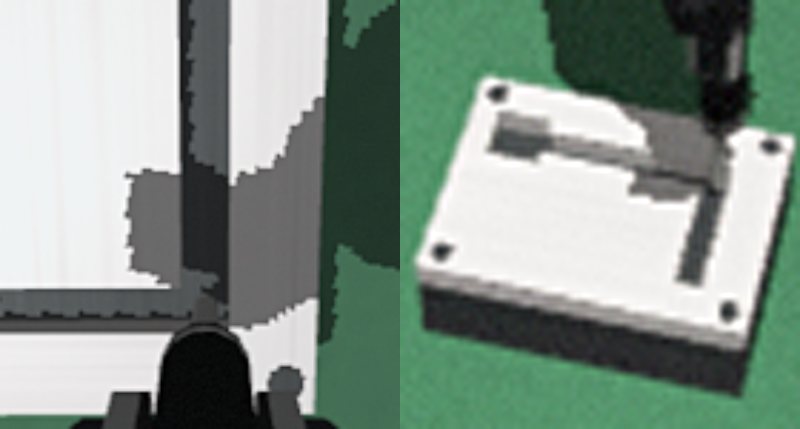

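The tip sits at the corner at crop (206,297). It is centred in both legs (columns 181–229, rows 290–330). Now the second leg, 55 mm.

To row units: -0.0025 m / 0.75 = -0.0033.

drive_effector:
  offsets: {"deltas":[[0, 0, -0.0033, 0, 0, 0, 0], [0, 0, -0.0033, 0, 0, 0, 0], [0, 0, -0.0033, 0, 0, 0, 0], [0, 0, -0.0033, 0, 0, 0, 0], [0, 0, -0.0033, 0, 0, 0, 0], [0, 0, -0.0033, 0, 0, 0, 0], [0, 0, -0.0033, 0, 0, 0, 0], [0, 0, -0.0033, 0, 0, 0, 0], [0, 0, -0.0033, 0, 0, 0, 0], [0, 0, -0.0033, 0, 0, 0, 0]]}

```text
time_s: 12.4
eef_pos: [0.5489, 0.0056, 0.1231]
tcp_rot: [[-0.972, -0.236, -0.0], [-0.236, 0.972, 0.0], [0.0, 0.0, -1.0]]
contact_force: [-0.6, 1.4, -1.0]
grip_width: 0.0189
grasp_force: 58.7
```

To row units: -0.0025 m / 0.75 = -0.0033.

drive_effector:
  offsets: {"deltas":[[0, 0, -0.0033, 0, 0, 0, 0], [0, 0, -0.0033, 0, 0, 0, 0], [0, 0, -0.0033, 0, 0, 0, 0], [0, 0, -0.0033, 0, 0, 0, 0], [0, 0, -0.0033, 0, 0, 0, 0], [0, 0, -0.0033, 0, 0, 0, 0], [0, 0, -0.0033, 0, 0, 0, 0], [0, 0, -0.0033, 0, 0, 0, 0], [0, 0, -0.0033, 0, 0, 0, 0], [0, 0, -0.0033, 0, 0, 0, 0]]}

```text
time_s: 13.23
eef_pos: [0.5548, -0.0187, 0.123]
tcp_rot: [[-0.972, -0.236, -0.0], [-0.236, 0.972, 0.0], [0.0, 0.0, -1.0]]
contact_force: [-0.3, -0.7, -0.4]
grip_width: 0.0189
grasp_force: 58.7
```

To row units: -0.0025 m / 0.75 = -0.0033, -0.001 m / 0.75 = -0.0013.

drive_effector:
  offsets: {"deltas":[[0, 0, -0.0033, 0, 0, 0, 0], [0, 0, -0.0033, 0, 0, 0, 0], [0, 0, -0.0013, 0, 0, 0, 0], [0, 0, 0, 0, 0, 0, 0], [0, 0, 0, 0, 0, 0, 0]]}

```text
time_s: 13.65
eef_pos: [0.5562, -0.0243, 0.1231]
tcp_rot: [[-0.972, -0.235, -0.0], [-0.235, 0.972, 0.0], [0.0, 0.0, -1.0]]
contact_force: [1.0, 0.3, -0.8]
grip_width: 0.0188
grasp_force: 58.7
```

```bash
python3 - <<'E'
from h import *
s=read_state();c=read_camera('wrist');a=read_camera('scene');T=wristT(c,s);print(s['eef_pos'].round(4),s['contact_force'].round(2),s['joints'].round(3))
tip=s['eef_pos']+s['tcp_rot']@[0,0,.0875]
q=R.from_euler('z',.24).inv().apply(tip-[.5053,-.006,0]);print('fixture coords',q)
cv2.imwrite('pics/w7.png',np.hstack([cv2.resize(c['frame'][100:250,250:390],(400,429)),cv2.resize(a['frame'][180:250,280:350],(400,429),interpolation=cv2.INTER_CUBIC)])[:,:,::-1])
E
```

```text
[ 0.5562 -0.0243  0.1231] [ 1.02  0.29 -0.8 ] [ 0.317 -0.061 -0.212 -0.    -1.419 -1.65 ]
fixture coords [ 0.0450575  -0.02989992  0.0355719 ]
```

View pics/w7.png

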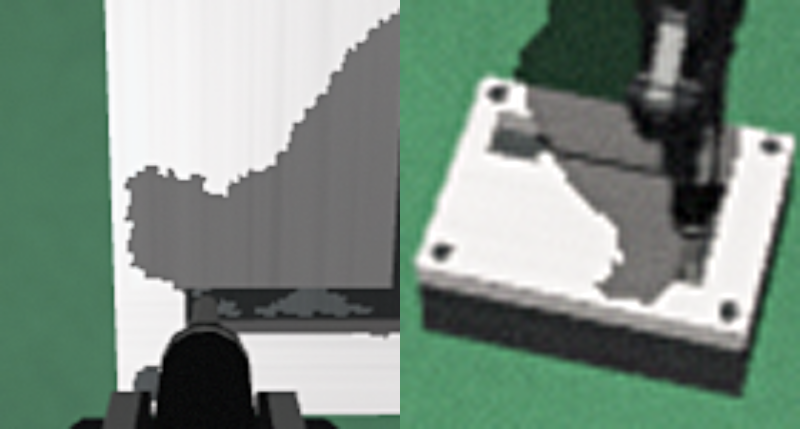

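The tip is at the closed end, with the end wall at column 186 and the pin at 205 (about 6.5 mm apart). Next I'll lift out and carry the stylus to the sheet.

To row units: -0.016 m / 0.75 = -0.0213, -0.012 m / 0.75 = -0.016.

drive_effector:
  offsets: {"deltas":[[0, 0, 0, -0.004, 0, 0, 0], [0, 0, 0, -0.0067, 0, 0, 0], [0, 0, 0, -0.0107, 0, 0, 0], [0, 0, 0, -0.016, 0, 0, 0], [0, 0, 0, -0.0213, 0, 0, 0], [0, 0, 0, -0.0213, 0, 0, 0], [0, 0, 0, 0, 0, 0, 0]]}

```text
time_s: 14.33
eef_pos: [0.5579, -0.0245, 0.1886]
tcp_rot: [[-0.972, -0.236, 0.007], [-0.236, 0.972, 0.0], [-0.007, -0.001, -1.0]]
contact_force: [-0.8, 0.2, 1.1]
grip_width: 0.0189
grasp_force: 58.7
```

drive_effector:
  offsets: {"deltas":[[0, 0.0228, -0.032, -0.012, 0, 0, 0], [0, 0.0228, -0.032, -0.012, 0, 0, 0], [0, 0.0228, -0.032, -0.012, 0, 0, 0], [0, 0.0228, -0.032, -0.012, 0, 0, 0], [0, 0.0228, -0.032, -0.012, 0, 0, 0], [0, 0.0228, -0.032, -0.012, 0, 0, 0], [0, 0.0228, -0.032, -0.012, 0, 0, 0], [0, 0.0228, -0.032, -0.012, 0, 0, 0], [0, 0.0228, -0.032, -0.012, 0, 0, 0], [0, 0.0228, -0.032, -0.012, 0, 0, 0]]}

```text
time_s: 15.17
eef_pos: [0.4458, -0.299, 0.2741]
tcp_rot: [[-0.972, -0.236, 0.001], [-0.236, 0.972, -0.0], [-0.001, -0.0, -1.0]]
contact_force: [0.5, -0.6, 0.1]
grip_width: 0.0183
grasp_force: 58.8
```

drive_effector:
  offsets: {"deltas":[[0, 0, 0, 0, 0, 0, 0.0637], [0, 0, 0, 0, 0, 0, 0.0637], [0, 0, 0, 0, 0, 0, 0.0637], [0, 0, 0, 0, 0, 0, 0.0637], [0, 0, 0, 0, 0, 0, 0.0637], [0, 0, 0, 0, 0, 0, 0.0637], [0, 0, 0, 0, 0, 0, 0.0637], [0, 0, 0, 0, 0, 0, 0.0637], [0, 0, 0, 0, 0, 0, 0], [0, 0, 0, 0, 0, 0, 0]]}

```text
time_s: 16.0
eef_pos: [0.4465, -0.2978, 0.2734]
tcp_rot: [[-0.848, 0.53, 0.0], [0.53, 0.848, 0.0], [-0.0, 0.0, -1.0]]
contact_force: [-0.3, -0.2, -1.2]
grip_width: 0.0185
grasp_force: 58.7
```

To row units: -0.098 rad / 1.5708 = -0.0624.

drive_effector:
  offsets: {"deltas":[[0, 0, 0, 0, 0, -0.0624, 0], [0, 0, 0, 0, 0, -0.0624, 0], [0, 0, 0, 0, 0, -0.0624, 0], [0, 0, 0, 0, 0, -0.0624, 0], [0, 0, 0, 0, 0, -0.0624, 0], [0, 0, 0, 0, 0, -0.0624, 0], [0, 0, 0, 0, 0, -0.0624, 0], [0, 0, 0, 0, 0, -0.063, 0], [0, 0, 0, 0, 0, 0, 0], [0, 0, 0, 0, 0, 0, 0]]}

```text
time_s: 16.83
eef_pos: [0.4453, -0.2975, 0.2715]
tcp_rot: [[-0.601, 0.531, 0.597], [0.375, 0.847, -0.376], [-0.706, -0.002, -0.708]]
contact_force: [0.6, -0.1, 1.1]
grip_width: 0.0184
grasp_force: 58.6
```

drive_effector:
  offsets: {"deltas":[[0, 0, 0, 0, 0, 0, 0], [0, 0, 0, 0, 0, 0, 0], [0, 0, 0, 0, 0, 0, 0], [0, 0, 0, 0, 0, 0, 0], [0, 0, 0, 0, 0, 0, 0], [0, 0, 0, 0, 0, 0, 0]]}

```text
time_s: 17.33
eef_pos: [0.4468, -0.298, 0.2732]
tcp_rot: [[-0.599, 0.533, 0.597], [0.377, 0.846, -0.377], [-0.706, -0.0, -0.708]]
contact_force: [-0.9, 0.4, -1.2]
grip_width: 0.0187
grasp_force: 58.6
```

```bash
python3 - <<'E'
from h import *
s=read_state();a=read_camera('scene')
tip=s['eef_pos']+s['tcp_rot']@[0,0,.0875];top=s['eef_pos']-s['tcp_rot']@[0,0,.0575];print(s['time_s'],'tip',tip,proj(a,tip),'top',proj(a,top),np.degrees(np.arccos(-s['tcp_rot'][2,2])),s['qd'].round(3))
cv2.imwrite('pics/w8.png',cv2.resize(a['frame'][130:400,100:440],(755,600))[:,:,::-1])
E
```

```text
17.3333 tip [ 0.49904314 -0.33092452  0.21124111] (np.float64(228.70035483987738), np.float64(273.0787246184213)) top (np.float64(197.63774174508484), np.float64(199.6880332811968)) 44.92945696750706 [ 0.002 -0.011 -0.011  0.003  0.001 -0.002]
```

View pics/w8.png

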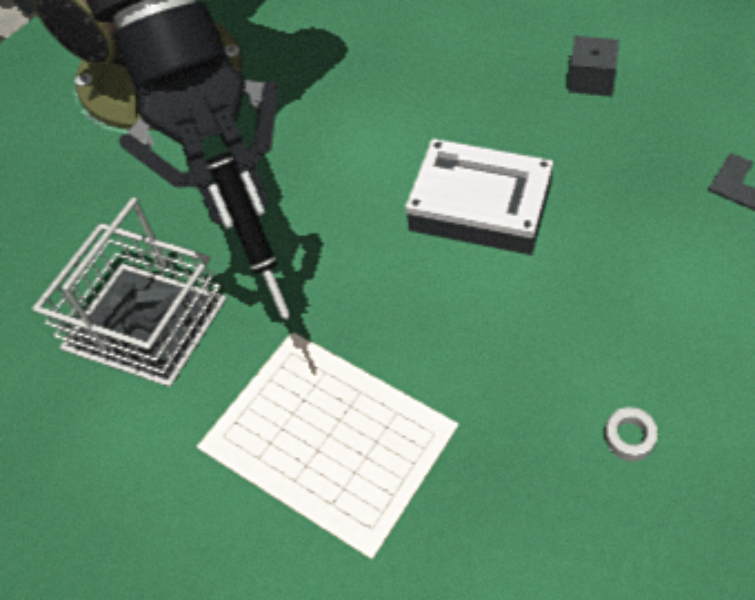

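The stylus is held at 45° with its tip at scene (229,273), which matches the predicted point 21 cm above the sheet's centre. The basket and ring are where they were, and the part of the bracket in view has not moved.

```bash
python3 -c "
from workcell import *
print(finish_job())"
```

```text
the job is handed in; nothing more can be done
None
```

The job is handed in: I ran the stylus down the slot from the pocket round the corner to the closed end at about 3 cm/s, and it is now held still at 45° with its tip about 21 cm above the inspection sheet.

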